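Set a tinted-glass sample in the light path of a transmission tester

ROBOT

A 6-joint arm with a two-finger parallel gripper is mounted at the origin on a cart in front of the work surface, level with it; the furniture and walls round the work are solid. World frame = base frame: x ahead of the robot, y to its left, z up, the work surface at z = 0. Lengths are in mm, angles in rad, forces in N, time in s.
With the tool pointing down it reaches from about 300 to 775 mm from the base axis. Payload 14.6 kg.
Tool frame: the origin (TCP) lies between the finger pads; the fingertips stand 11 mm ahead of it and the grasp point (between the pads) lies 8 mm behind it; z points along the fingers, y is the direction in which the jaws open and shut (so a half turn about z gives the same grasp; the last joint's range is limited). The gripper opens to 94 mm and grips with 3 to 60 N. Pads are 16 mm wide; open, the fingers measure 119 mm over their backs; the gripper's body (75 mm by 177 mm) begins 78 mm behind the grasp point.
Start: joints at [-1.362, 0.3, 1.521, -0, 1.321, -0.067], TCP at [149.767, -529.206, 216.446] pointing down, gripper open.
Joint ranges: [-3.03, 3.03], [-0.79, 2.21], [0.23, 2.52], [-1.04, 4.18], [0, 3.07], [-2.55, 2.55]. Speed limits (rad/s): [2.22, 2.22, 2.57, 3.14, 3.14, 3.14].

INTERFACE

Orientations are given as [roll, pitch, yaw] about the fixed x, y, z axes, in that order (R = Rz(yaw) Ry(pitch) Rx(roll)).
In Python, from cell import * gives the robot as it stands.
- The arm moves only by the tool arm_command, never from a script. Its argument "deltas" is a list of rows, each an object with "xyz": the shift along the world's x, y, z in m, a list of three; "turn": the turn, a rotation vector about the world's x, y, z in rad, a list of three. A call has 1 to 12 rows; each row shifts and turns the commanded pose from where the row before left it; what a row does not reach is not made up. A row lasts 1/8 s, in which the tool goes at most 62.5 mm and 10.7 degrees, less where a joint would pass 70% of its speed; a pose out of reach is approached as far as the arm can. A call with a gripper value outside its range is refused whole. "gripper" is the closure, from 0 (fully open) to 1 (shut), set as the call begins (left out, the last holds). The fingers move at their own pace and stop on an object; "force" is the grip in N (left out, the last holds). Time passes only in rows, so rows that do not move let the fingers close. It gives the time, the measured TCP pose, the force and the opening at its end, in the units of the state.
- read_state(): the state, without advancing time (a new reading comes with each control period).
- camera(name): name is "scene" or "top" or "wrist"; returns a dict with "color" (400x640x3 uint8, red, green, blue), "fx", "fy", "cx", "cy" (pixels), "rvec" (rotation vector, rad) and "tvec" (3), from world to camera coordinates, as OpenCV has them; the wrist camera has in their place "mount" (4x4, takes a point from camera to tool coordinates, whose origin is the TCP and whose axes are the flange's). Camera axes: x right, y down, z forward; pixel columns grow to the right and rows downward; lengths in mm; the calibration is good to about 2 mm. A picture is of the moment at which its call begins: read the wrist's pose just before it. There is no depth.
- sign_off(): hands the job in, once; it reports no verdict.
The state is a dict: "clock": time; "joints": joint angles; "qd": joint speeds; "effort": joint torques, N m; "eef_pos": TCP position; "eef_rot": TCP orientation; "wrist_force": force on the tool from outside, world axes, zero at the start; "moment": the same for the moment, N m; "finger_gap": finger opening in mm.
Only numpy, scipy, OpenCV 4.12 (cv2) and the standard library are available. Lean on these libraries where they do the work, as an engineer would, in place of code of your own. Each camera call takes 0.05 s, during which the arm holds its last target.

TASK

Stand the rectangular-footed glass sample holder fully down in the recess of the tester's turntable, let go of it, and only then swing the turntable by its lever until the glass squarely faces the lamp and the light sensor. Then slide the lamp's shutter fully open and press the green button down to take the reading, letting it come back up. Turn the glass by the lever only, not by hand on the holder, and leave the round-footed holder and the tools where they are.

Things in the scene. Friction and masses are not known exactly. Their poses are not given: they have to be found in the camera images.
- board: Fixed plywood work board on steel legs over the tool chest, 330 mm (x) by 590 mm (y); its top is 70 mm above the chest top (z = 0.07) and everything stands on it. All heights below are above the board. Origin: chest-top level under its centre.
- tester: Light tester, fixed: dark base plate (x -65 to +60 mm, y +-125 mm, 8 mm thick), two blue housings 50 (x) by 56 (y) mm, tops 72 mm up, centred at y = +90 mm (lamp, shutter) and -90 mm (sensor, green button), turntable between. Origin: on the turntable axis at board-top level, z up, x away from the robot. Light path: along y, 52 mm up. White mark at the base's front edge on the -x axis.
- turntable (a joint): Turntable angle about the vertical through the tester's origin, rad, -1 to 1, positive anticlockwise from above. At 0 the lever points along the tester's -x, over the white mark, and a seated holder's glass is square to the light path. Starts at 0.4 to 0.85 (lever towards the sensor side). No stop at 0; friction (0.12 N m, 1.2 N at the knob) holds it where it is left.
- nest_floor (a point): Centre of the floor of the recess in the turntable, 16 mm above the board; turns with the turntable. The yellow block (76 mm along this frame's x, 50 mm along y, top 26 mm above the board) has a rectangular recess 59 by 35 mm, 10 mm deep, long side along x. The lever points along -x of this frame.
- lever_knob (a point): Centre of the top of the red upright knob at the lever's end: cylinder 14 mm in diameter, 100 mm from the turntable's axis, from 8 to 58 mm above the board. The lever is a flat bar 12 mm wide at 8 to 14 mm above the board. Push the knob sideways with shut fingers along the arc, or pinch it.
- sample: Holder to use, 80 mm tall, about 0.15 kg: rectangular aluminium foot 56 (x) by 32 (y) by 14 mm, lowest 5 mm tapered to 50 by 26; black frame 40 mm wide (x), 14 thick, green glass facing +-y; black strip 44 (x) by 18 mm at 58 to 62 mm; grey cap 26 by 26 mm to grip, 60 to 80 mm up. Origin: centre of underside, z up. Its x goes along the recess's long side, either way round; 1.5 mm spare a side.
- reference: A look-alike holder that stays where it is: same frame, glass and cap, but a round foot 48 mm in diameter. 80 mm tall. Origin: centre of the underside. It may have changed places with the sample.
- shutter (a joint): Travel of the lamp shutter, m, 0 (lamp covered) to 0.036 (fully open, end stop); starts within 0.006 of shut. Slides along the tester's +x, away from the robot; friction about 2 N holds it.
- shutter_tab (a point): Centre of the top of the shutter's orange tab on the lamp housing: 10 mm along the tester's x, 26 mm along y, from 76 to 96 mm above the board. Push it along the tester's +x.
- read_button (a joint): Press of the round green button, m, 0 up to 0.006 fully down; pressing takes 1.5 N to start and 5 N fully down, and it springs back.
- read_button_top (a point): Centre of the top of the green button (28 mm in diameter), on the sensor housing, about 94 mm above the board. Press straight down.
- short_wrench: Steel wrench 150 mm long lying by the front edge; leave it. Origin: underside centre.
- blue_screwdriver: Blue-handled screwdriver 200 mm long lying by the front edge; leave it. Origin: underside centre.
- blue_pliers: Blue-handled pliers 168 mm long lying by the front edge; leave them. Origin: underside centre.
- punch: Steel punch 150 mm long lying at the back edge; leave it. Origin: underside centre.
- bar: Steel extension bar 151 mm long lying at the left edge; leave it. Origin: underside centre.

How it is judged (in metres and radians):
On the way, in this order (a step that is already met when the one before it is completed fails the run):
1. the sample holder stands fully down in the turntable's recess, let go (horizontal distance between sample and nest_floor below 0.005 m and z of sample in the frame of nest_floor below 0.003 m and angle between sample's own z axis and vertical below 0.06 rad and contact force between the fingers and sample below 0.2 N), for 0.2 s.
2. the turntable has been swung so that the seated sample's glass is square to the light path (all of step 1 and angle between the y axis of sample and the y axis of tester, either way round below 0.1 rad), for 0.2 s.
3. the shutter is fully open, the sample still square (all of step 2 and value of joint shutter above 0.031 m), for 0.1 s.
4. the green button is pressed down (value of joint read_button above 0.004 m and angle between the y axis of sample and the y axis of tester, either way round below 0.1 rad), for 0.05 s.
At the end, for the whole second after the job is handed in: Sample let go, at rest, within 5 mm of recess centre and 3 mm of its floor, upright within 0.06 rad, glass square to the light path within 0.10 rad (either way round); shutter open over 31 of 36 mm; button up; round-footed holder within 20 mm and upright, tools within 30 mm of their starts (all of step 3 and value of joint read_button below 0.002 m and linear speed of sample below 0.01 m/s and velocity of joint turntable between -0.05 and 0.05 rad/s and distance of reference from where it was at the start of the episode below 0.02 m and angle between reference's own z axis and vertical below 0.1 rad and distance of each of short_wrench, blue_screwdriver, blue_pliers, punch, bar from where it was at the start of the episode below 0.03 m); the robot touches nothing.
It fails at once if the seated sample is touched by the fingers while its glass is near square to the light path (it is turned by hand instead of by the lever) (contact force between the fingers and sample above 1 N and horizontal distance between sample and nest_floor below 0.006 m and z of sample in the frame of nest_floor below 0.004 m and angle between the y axis of sample and the y axis of tester, either way round below 0.25 rad).
It fails at once if the round-footed holder is shifted by more than 20 mm or tipped (distance of reference from where it was at the start of the episode above 0.02 m or angle between reference's own z axis and vertical above 0.3 rad).
It fails at once if a tool lying about is shifted by more than 30 mm (distance of any of short_wrench, blue_screwdriver, blue_pliers, punch, bar from where it was at the start of the episode above 0.03 m).
It also fails if it takes over 64 s, if anything falls off the work surface, if the arm or the gripper's body presses on something with over 40 N, if the wrist force passes 120 N, or if a joint passes its speed limit or range.

## Working session

There is one attempt and no reset: what is moved stays moved. The work goes in short steps, Python scripts to look and compute and a tool call to move; the robot and the scene stay as the last step left them, time stands still between calls to the robot, and variables do not carry over. Pictures are saved under pics/ and viewed, and the job is handed in when it is done.

Besides the shell and the picture viewer there is one more tool, called after "Emit:" as a command line: name --argument value ..., lists and objects as JSON in quotes. arm_command: Moves the arm, as the interface text tells. Its arguments: {"type":"object","properties":{"deltas":{"type":"array","items":{"type":"object","properties":{"xyz":{"type":"array","items":{"type":"number"}},"turn":{"type":"array","items":{"type":"number"}}}}},"gripper":{"type":"number"},"force":{"type":"number"}},"required":["deltas"]}

```bash
mkdir -p pics; ls
python3 - <<'E'
from cell import *
import cv2
print(read_state())
for n in ["scene","top"]:
    c=camera(n); cv2.imwrite(f"pics/{n}0.png",c["color"][:,:,::-1]); print(n,{k:v for k,v in c.items() if k!="color"})
E
```

```text
pics
{'clock': 0.0, 'joints': array([-1.36162242e+00,  3.00472436e-01,  1.52155624e+00, -1.00249668e-05,
        1.32071854e+00, -6.65867694e-02]), 'qd': array([ 6.43853393e-04, -1.13192391e-03, -4.51050714e-04,  5.45650700e-05,
        9.53933249e-04,  2.63499540e-03]), 'effort': array([ 1.31868161e-03, -5.31810594e+01, -3.52733767e+01,  7.09147705e-02,
        2.44433549e-02, -5.65753635e-05]), 'eef_pos': array([ 149.70413402, -528.9791669 ,  215.89610537]), 'eef_rot': array([-3.14044001e+00, -6.71329286e-05,  2.75763129e-01]), 'wrist_force': array([ 0.68409534, -0.40302268, -0.44352845]), 'moment': array([-0.01083841,  0.04453617, -0.00088483]), 'finger_gap': 93.94443394039605}
scene {'fx': 454.3584992490954, 'fy': 454.3584992490954, 'cx': 315.5509712515484, 'cy': 209.32494066742711, 'rvec': array([ 0.85281277, -2.43785431,  1.20365686]), 'tvec': array([360.96159231, 317.63340588, 887.07969852])}
top {'fx': 449.3100045180648, 'fy': 449.3100045180648, 'cx': 317.54253460490906, 'cy': 202.87926216756932, 'rvec': array([ 2.13697287, -2.1686315 ,  0.13414145]), 'tvec': array([-58.59424051, 523.38231112, 990.09648646])}
```

View pics/scene0.png

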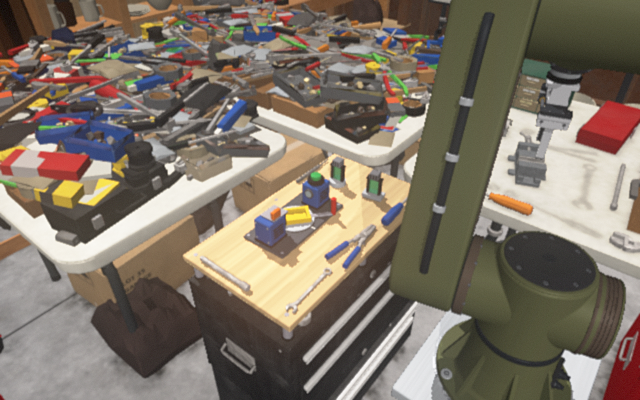

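View pics/top0.png

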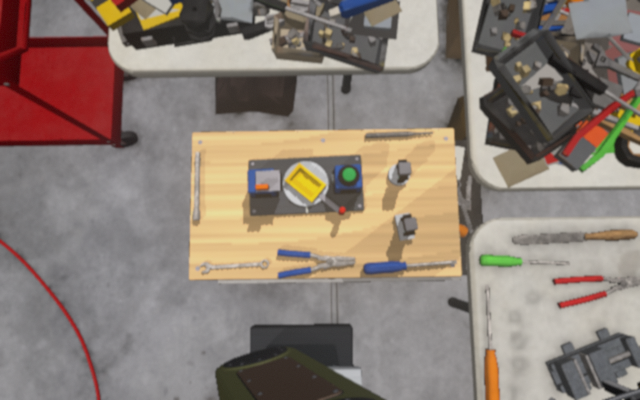

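```bash
cat > h.py <<'E'
import numpy as np, cv2
from cell import *
def ray(c,u,v):
    R,_=cv2.Rodrigues(np.array(c["rvec"])); t=np.array(c["tvec"])
    d=R.T@np.array([(u-c["cx"])/c["fx"],(v-c["cy"])/c["fy"],1]); o=-R.T@t
    return o,d
def onz(c,u,v,z):
    o,d=ray(c,u,v); return o+d*(z-o[2])/d[2]
def proj(c,P):
    K=np.array([[c["fx"],0,c["cx"]],[0,c["fy"],c["cy"]],[0,0,1.]])
    return cv2.projectPoints(np.array(P,float).reshape(-1,3),np.array(c["rvec"]),np.array(c["tvec"]),K,None)[0][:,0]
def wcam():
    s=read_state(); c=camera("wrist")
    from scipy.spatial.transform import Rotation as Ro
    T=np.eye(4); T[:3,:3]=Ro.from_euler("xyz",s["eef_rot"]).as_matrix(); T[:3,3]=s["eef_pos"]
    W=T@np.array(c["mount"]); Wi=np.linalg.inv(W)
    c["rvec"]=cv2.Rodrigues(Wi[:3,:3])[0]; c["tvec"]=Wi[:3,3]; return c
def save(c,name,crop=None,k=1):
    im=c["color"][:,:,::-1]
    if crop: im=im[crop[1]:crop[3],crop[0]:crop[2]]
    cv2.imwrite("pics/"+name,cv2.resize(im,None,fx=k,fy=k,interpolation=cv2.INTER_CUBIC))
E
python3 - <<'E'
from h import *
c=camera("top"); save(c,"t1.png",(180,120,470,290),2.7)
for p in [(249,157),(249,215),(363,155),(363,213)]: print(onz(c,*p,78))
for p in [(192,131),(455,128),(461,276),(188,279)]: print(onz(c,*p,70))
c=camera("scene"); save(c,"s1.png",(190,140,420,320),3.4)
c=wcam(); save(c,"w1.png"); print(c["mount"],c["fx"])
E
```

```text
[621.1991416  83.5331128  78.       ]
[492.39969977  82.86027924  78.        ]
[ 621.78405683 -168.32001888   78.        ]
[ 493.07247559 -164.7993072    78.        ]
[684.78812215 213.24192524  70.        ]
[ 682.32097244 -376.89003844   70.        ]
[ 354.77609193 -372.20704707   70.        ]
[356.73310186 214.79740765  70.        ]
[[ 4.05456270e-04 -9.66445635e-01 -2.56870920e-01  7.41561582e+01]
 [ 9.99999834e-01  4.97075128e-04 -2.91741416e-04  2.96252115e-01]
 [ 4.09636363e-04 -2.56870759e-01  9.66445676e-01 -1.68893843e+02]
 [ 0.00000000e+00  0.00000000e+00  0.00000000e+00  1.00000000e+00]] 333.82588973551395
```

View pics/t1.png

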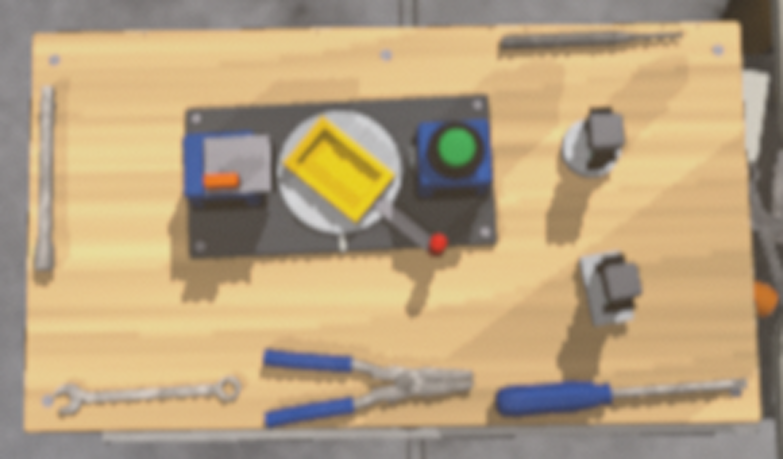

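View pics/s1.png

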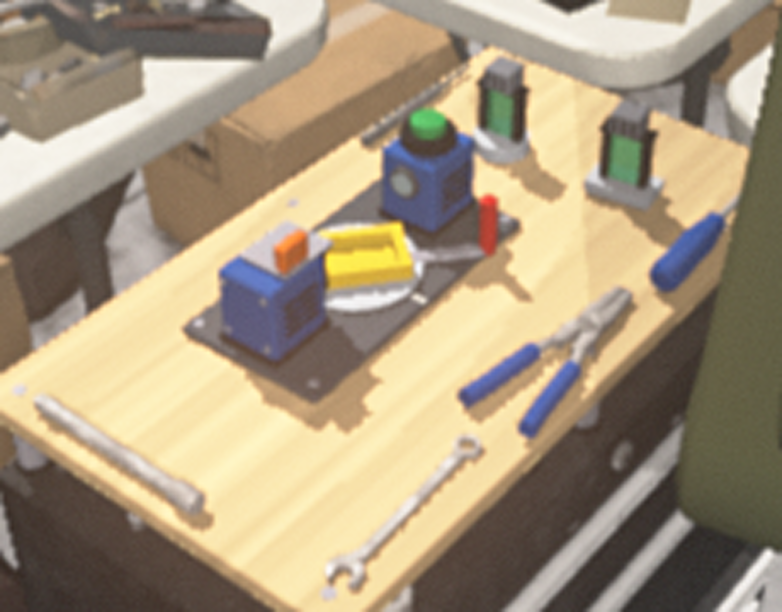

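View pics/w1.png

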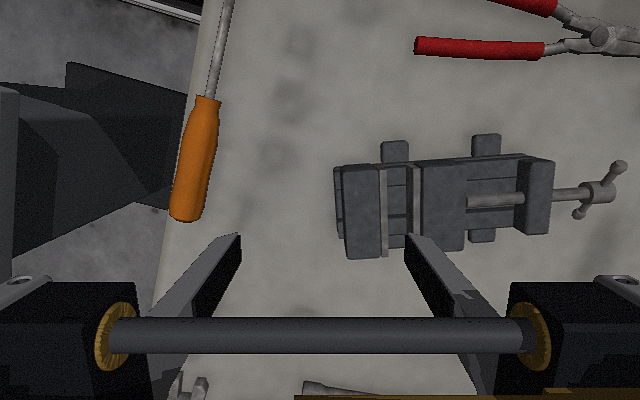

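Run:
```python
from h import *
c=camera("top")
Z=lambda x,y:(180+x/2.7,120+y/2.7)
for n,p,z in [("captop",(620,281),150),("cap c1",(604,266),150),("c2",(636,262),150),("c3",(640,298),150),("c4",(608,301),150),("footL",(582,257),84),("footbot",(598,325),84),("footR",(634,318),84),("refcap",(605,130),150),("knob",(437,242),128),("button",(457,147),164),("tab",(221,180),166),("mark",(342,242),78),
 ("b1",(187,110),78),("b2",(191,258),78),("b3",(486,96),78),("b4",(494,244),78),("blk1",(283,160),96),("blk2",(322,114),96),("blk3",(395,178),96),("blk4",(358,222),96),("driver handle L",(497,405),70),("driver tip",(742,383),80),("drv top",(605,382),85),("plierhandle",(267,358),80)]:
    print(n,onz(c,*Z(*p),z).round(1))
```

```text
captop [ 461.8 -250.5  150. ]
cap c1 [ 473.2 -239.   150. ]
c2 [ 475.8 -262.9  150. ]
c3 [ 449.  -264.7  150. ]
c4 [ 447.1 -241.   150. ]
footL [ 486.7 -234.2   84. ]
footbot [ 432.3 -244.9   84. ]
footR [ 437.5 -273.6   84. ]
refcap [ 576.  -243.8  150. ]
knob [ 495.5 -116.5  128. ]
button [ 562. -131.  164.]
tab [539.5  43.7 166. ]
mark [502.3 -42.6  78. ]
b1 [612.8  82.9  78. ]
b2 [491.1  79.1  78. ]
b3 [ 620.6 -161.7   78. ]
b4 [ 498.8 -164.9   78. ]
blk1 [566.7   3.2  96. ]
blk2 [603.7 -28.2  96. ]
blk3 [550.8 -85.8  96. ]
blk4 [516.  -55.9  96. ]
driver handle L [ 370.5 -164.5   70. ]
driver tip [ 385.1 -357.6   80. ]
drv top [ 387.5 -248.5   85. ]
plierhandle [410.2  18.   80. ]
```

Emit:
arm_command --deltas '[{"xyz": [0.031,0.028,0.005],"turn": [0,0,-0.009]},{"xyz": [0.031,0.028,0.005],"turn": [0,0,-0.009]},{"xyz": [0.031,0.028,0.005],"turn": [0,0,-0.009]},{"xyz": [0.031,0.028,0.005],"turn": [0,0,-0.009]},{"xyz": [0.031,0.028,0.005],"turn": [0,0,-0.009]},{"xyz": [0.031,0.028,0.005],"turn": [0,0,-0.009]},{"xyz": [0.031,0.028,0.005],"turn": [0,0,-0.009]},{"xyz": [0.031,0.028,0.005],"turn": [0,0,-0.009]},{"xyz": [0.031,0.028,0.005],"turn": [0,0,-0.009]},{"xyz": [0.031,0.028,0.005],"turn": [0,0,-0.009]},{"xyz": [0,0,0]},{"xyz": [0,0,0]}]'

```text
validation failed for argument at $.de...
```

Run:
```python
from h import *
import pickle
c=wcam(); save(c,"w2.png"); pickle.dump(c,open("w2.pkl","wb")); print(read_state()["eef_pos"],read_state()["eef_rot"])
```

```text
[ 149.77335008 -529.16310199  216.32713109] [-3.14133625e+00 -4.53132673e-06  2.75852419e-01]
```

View pics/w2.png

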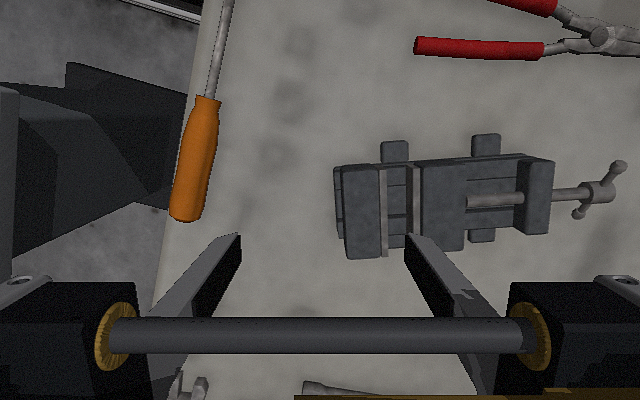

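Emit:
arm_command --deltas '[{"xyz": [0.031,0.028,0.005],"turn": [0,0,-0.009]},{"xyz": [0.031,0.028,0.005],"turn": [0,0,-0.009]},{"xyz": [0.031,0.028,0.005],"turn": [0,0,-0.009]},{"xyz": [0.031,0.028,0.005],"turn": [0,0,-0.009]},{"xyz": [0.031,0.028,0.005],"turn": [0,0,-0.009]},{"xyz": [0.031,0.028,0.005],"turn": [0,0,-0.009]},{"xyz": [0.031,0.028,0.005],"turn": [0,0,-0.009]},{"xyz": [0.031,0.028,0.005],"turn": [0,0,-0.009]},{"xyz": [0.031,0.028,0.005],"turn": [0,0,-0.009]},{"xyz": [0.031,0.028,0.005],"turn": [0,0,-0.009]},{"xyz": [0,0,0],"turn": [0,0,0]},{"xyz": [0,0,0],"turn": [0,0,0]}]'

```text
clock: 1.85
eef_pos: [459.4, -249.4, 266.2]
eef_rot: [-3.141, 0.0, 0.186]
wrist_force: [-0.5, -0.6, 0.4]
finger_gap: 94.1
```

Run:
```python
from h import *
import pickle
c=wcam(); save(c,"w3.png"); pickle.dump(c,open("w3.pkl","wb")); print(read_state()["eef_pos"],read_state()["eef_rot"])
```

```text
[ 459.17487541 -249.7444466   266.25970707] [-3.14146040e+00  3.81906552e-04  1.85220540e-01]
```

View pics/w3.png

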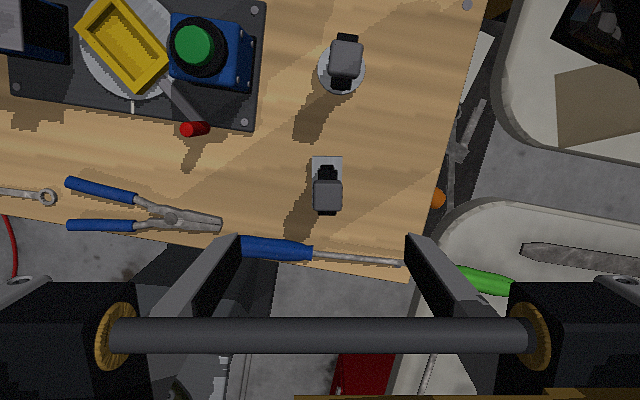

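Run:
```python
from h import *
import pickle
c=pickle.load(open("w3.pkl","rb")); save(c,"w3a.png",(280,140,380,230),8); save(c,"w3b.png",(0,0,270,150),2.96)
```

```text
(no output)
```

View pics/w3a.png

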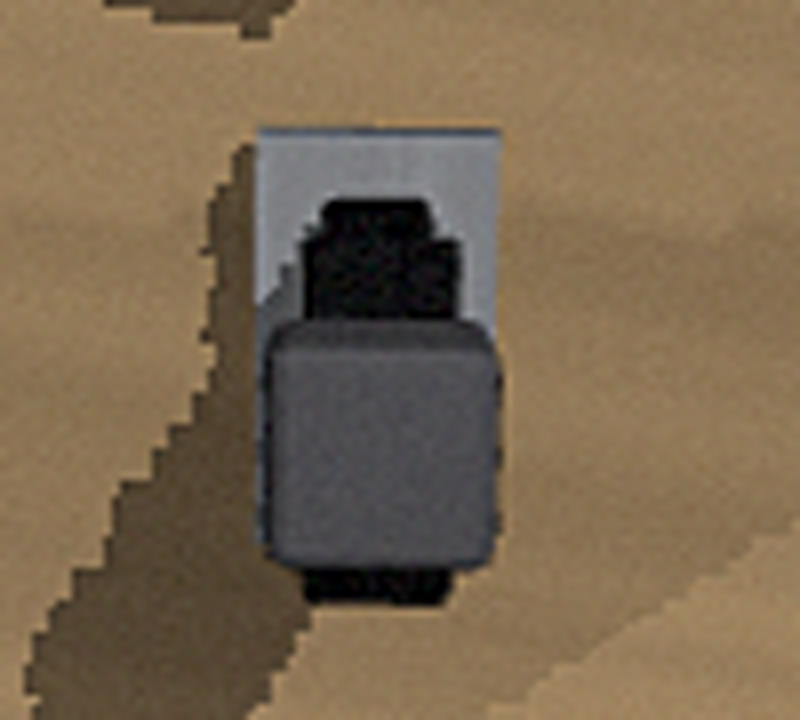

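View pics/w3b.png

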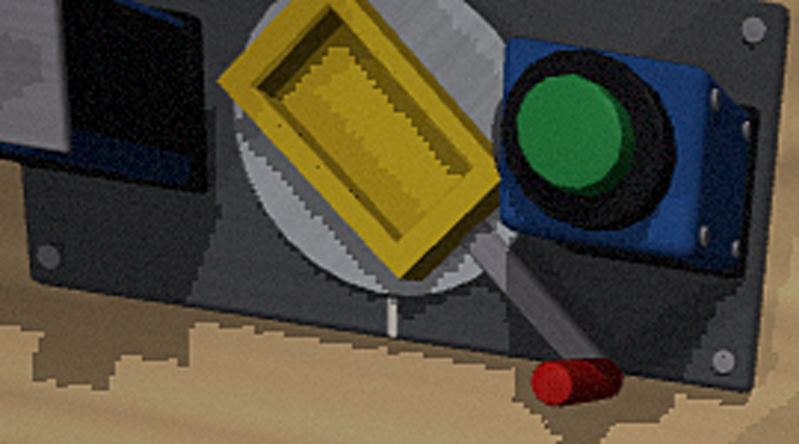

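Run:
```python
from h import *
import pickle
c=pickle.load(open("w3.pkl","rb"))
A=lambda x,y:(280+x/8-.5,140+y/8-.5)
B=lambda x,y:(x/2.96-.5,y/2.96-.5)
for n,p,z in [("cap tl",(272,345),150),("tr",(494,348),150),("bl",(266,563),150),("br",(492,565),150),("foot L",(257,130),84),("foot R",(500,130),84),("footlow",(262,540),84)]:
    print(n,onz(c,*A(*p),z).round(1))
for n,p,z in [("blkL",(219,82),96),("blkB",(402,277),96),("blkR",(507,178),96),("rec L",(258,90),96),("rec bot",(394,240),96),("recR",(470,172),96),("recTop",(337,12),96),("knob",(553,383),128),("button",(570,131),164),("mark front",(393,335),78),("plate fl",(33,282),78),("plate fr",(750,392),78),("plate br",(788,5),78)]:
    print(n,onz(c,*B(*p),z).round(1))
```

```text
cap tl [ 474.  -239.1  150. ]
tr [ 478.1 -262.9  150. ]
bl [ 449.5 -242.8  150. ]
br [ 454.  -267.6  150. ]
foot L [ 488.3 -232.7   84. ]
foot R [ 494.2 -264.    84. ]
footlow [ 433.5 -243.3   84. ]
blkL [565.5   4.   96. ]
blkB [517.7 -54.6  96. ]
blkR [554.2 -86.2  96. ]
rec L [565.5  -7.9  96. ]
rec bot [528.7 -51.5  96. ]
recR [553.8 -74.5  96. ]
recTop [592.1 -31.6  96. ]
knob [ 496.7 -118.1  128. ]
button [ 563.9 -131.   164. ]
mark front [496.9 -42.7  78. ]
plate fl [491.7  80.   78. ]
plate fr [ 500.7 -167.7   78. ]
plate br [ 624.2 -163.6   78. ]
```

Emit:
arm_command --deltas '[{"xyz": [0.0046,-0.0036,-0.013],"turn": [0,0,0]},{"xyz": [0,0,-0.03],"turn": [0,0,0]},{"xyz": [0,0,-0.03],"turn": [0,0,0]},{"xyz": [0,0,-0.03],"turn": [0,0,0]},{"xyz": [0,0,-0.02],"turn": [0,0,0]},{"xyz": [0,0,-0.01],"turn": [0,0,0]},{"xyz": [0,0,0],"turn": [0,0,0]},{"xyz": [0,0,0],"turn": [0,0,0]}]'

```text
clock: 2.9
eef_pos: [464.6, -253.1, 134.2]
eef_rot: [3.141, -0.001, 0.186]
wrist_force: [-0.7, 0.1, 0.4]
finger_gap: 93.8
```

Run:
```python
from h import *
c=wcam(); save(c,"w4.png"); print(read_state()["eef_pos"],read_state()["eef_rot"])
```

```text
[ 464.6483573  -253.10830069  134.22873386] [ 3.14065649e+00 -9.93748467e-04  1.85647049e-01]
```

View pics/w4.png

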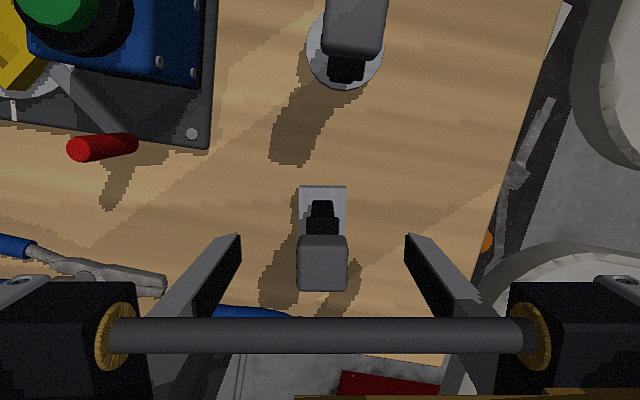

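Emit:
arm_command --deltas '[{"xyz": [0,0,0],"turn": [0,0,0]},{"xyz": [0,0,0],"turn": [0,0,0]},{"xyz": [0,0,0],"turn": [0,0,0]},{"xyz": [0,0,0],"turn": [0,0,0]},{"xyz": [0,0,0],"turn": [0,0,0]},{"xyz": [0,0,0],"turn": [0,0,0]},{"xyz": [0,0,0],"turn": [0,0,0]},{"xyz": [0,0,0],"turn": [0,0,0]}]' --gripper 1 --force 25

```text
clock: 3.95
eef_pos: [464.4, -252.8, 133.4]
eef_rot: [-3.142, 0.0, 0.186]
wrist_force: [-0.5, 0.0, -0.4]
finger_gap: 26.0
```

Emit:
arm_command --deltas '[{"xyz": [0,0,0.01],"turn": [0,0,0]},{"xyz": [0,0,0.03],"turn": [0,0,0]},{"xyz": [0,0,0.04],"turn": [0,0,0]},{"xyz": [0,0,0.03],"turn": [0,0,0]},{"xyz": [0.004,0.04,0],"turn": [0,0,0.1]},{"xyz": [0.004,0.04,0],"turn": [0,0,0.1]},{"xyz": [0.012,0.04,0],"turn": [0,0,0.1]},{"xyz": [0.02,0.03,0],"turn": [0,0,0.1]},{"xyz": [0.02,0.03,0],"turn": [0,0,0.1]},{"xyz": [0.02,0.02,0],"turn": [0,0,0.1]},{"xyz": [0.016,0.012,0],"turn": [0,0,0.09]},{"xyz": [0,0,0],"turn": [0,0,0]}]'

```text
clock: 5.45
eef_pos: [560.7, -40.2, 243.6]
eef_rot: [-3.141, 0.0, 0.877]
wrist_force: [-0.2, -0.3, -1.4]
finger_gap: 25.7
```

Run:
```python
from h import *
import pickle
c=wcam(); save(c,"w5.png");pickle.dump(c,open("w5.pkl","wb")); print(read_state()["eef_pos"],read_state()["eef_rot"],read_state()["finger_gap"])
c=camera("top"); save(c,"t5.png",(240,140,420,250),4.4)
```

```text
[560.20021949 -40.73682135 243.5812956 ] [-3.14141933e+00  2.09507598e-04  8.74691437e-01] 25.737174465998386
```

View pics/w5.png

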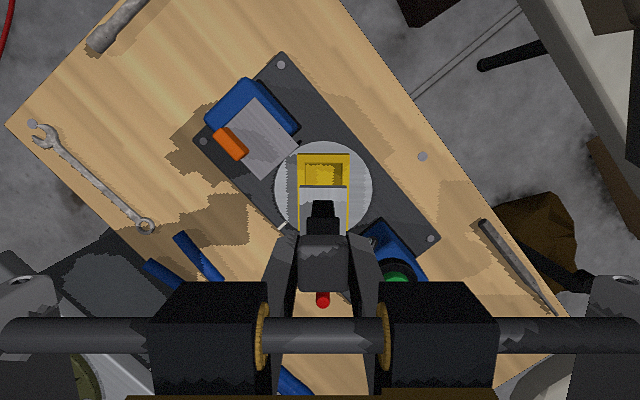

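Run:
```python
from h import *
import pickle
c=pickle.load(open("w5.pkl","rb")); save(c,"w5a.png",(270,140,380,250),5.4)
```

```text
(no output)
```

View pics/w5a.png

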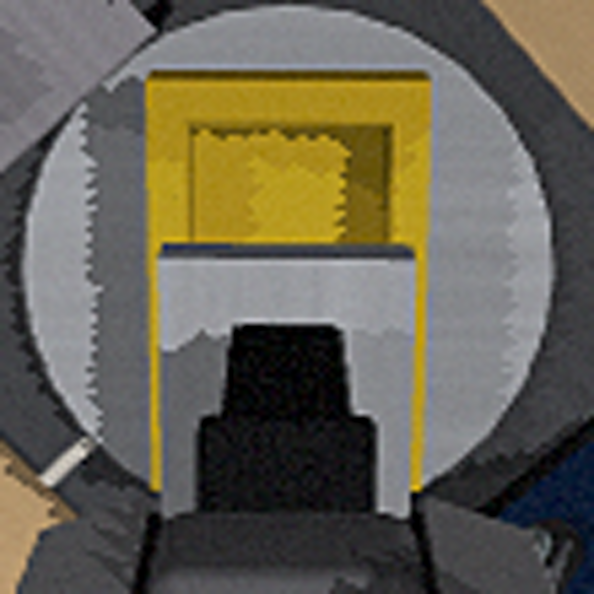

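View pics/t5.png

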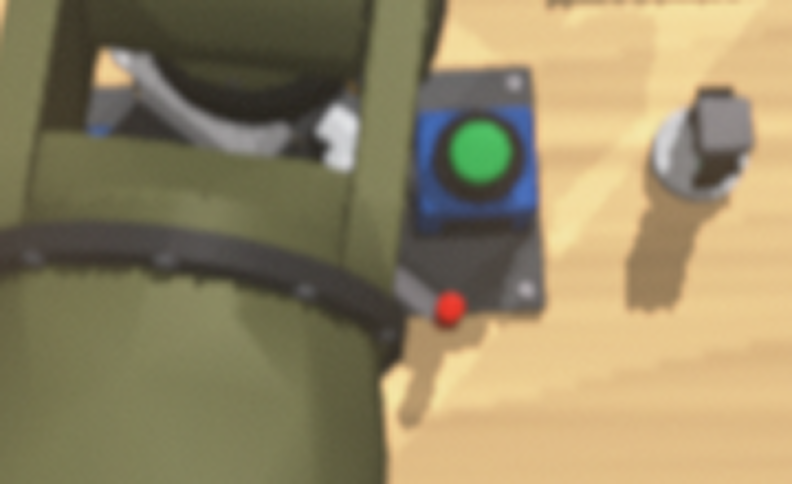

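Run:
```python
from h import *
import pickle
c=pickle.load(open("w5.pkl","rb"))
A=lambda x,y:(270+x/5.4-.5,140+y/5.4-.5)
def f(l,p,z):
    q=[onz(c,*A(*i),z)[:2] for i in p]; print(l,np.round(q,1).tolist()); return q
def pose(q,half):
    d=q[1]-q[0]; a=np.arctan2(d[1],d[0])+np.pi/2; m=(q[0]+q[1])/2
    return m-half*np.array([np.cos(a),np.sin(a)]),a,np.linalg.norm(d)
print(pose(f("blk",[(147,74),(430,73)],96),38))
print(pose(f("rec",[(190,124),(394,123)],96),29.5))
print(pose(f("foot",[(160,257),(414,257)],194.2),28))
print(pose(f("blkside",[(158,480),(418,480)],96),0))
```

```text
blk [[566.4, 4.7], [604.6, -26.8]]
(array([561.28886018, -40.37818703]), np.float64(0.8808087718609864), np.float64(49.46127514091318))
rec [[566.5, -6.8], [594.2, -29.6]]
(array([561.60760085, -40.98365681]), np.float64(0.8822223050675106), np.float64(35.90862717910821))
foot [[565.8, -9.7], [590.0, -29.8]]
(array([560.01683259, -41.25815244]), np.float64(0.8773521968212499), np.float64(31.43522341584901))
blkside [[518.9, -53.3], [556.0, -84.2]]
(array([537.45028669, -68.74874087]), np.float64(0.8774312350406838), np.float64(48.22015251078197))
```

Emit:
arm_command --deltas '[{"xyz": [0.0008,0.0003,-0.02],"turn": [0,0,0.003]},{"xyz": [0,0,-0.025],"turn": [0,0,0]},{"xyz": [0,0,-0.02],"turn": [0,0,0]},{"xyz": [0,0,-0.012],"turn": [0,0,0]},{"xyz": [0,0,0],"turn": [0,0,0]},{"xyz": [0,0,0],"turn": [0,0,0]}]'

```text
clock: 6.3
eef_pos: [561.4, -40.7, 167.4]
eef_rot: [3.141, -0.001, 0.878]
wrist_force: [0.5, 0.0, -0.9]
finger_gap: 25.7
```

Run:
```python
from h import *
import pickle
c=wcam(); save(c,"w6.png",(260,120,390,250),4.6);pickle.dump(c,open("w6.pkl","wb")); print(read_state()["eef_pos"],read_state()["eef_rot"],read_state()["finger_gap"])
```

```text
[561.46747412 -40.65734497 167.39513088] [ 3.14041242e+00 -7.13151131e-04  8.78459916e-01] 25.84142566304688
```

View pics/w6.png

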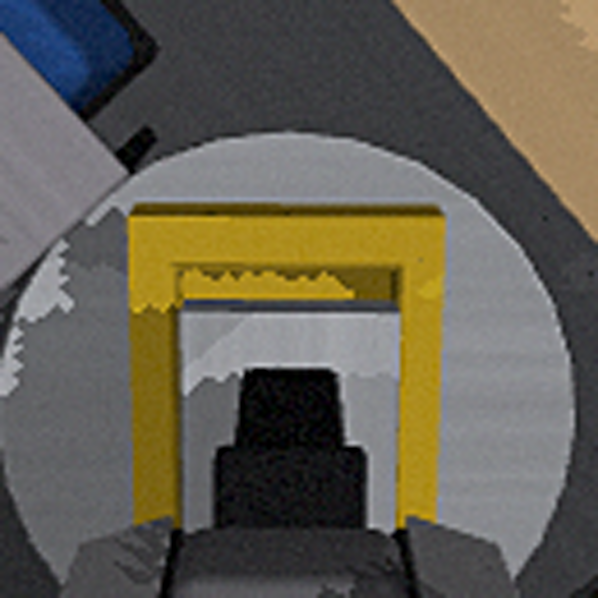

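Run:
```python
from h import *
import pickle
c=pickle.load(open("w6.pkl","rb"))
A=lambda x,y:(260+x/4.6-.5,120+y/4.6-.5)
def f(l,p,z): return [onz(c,*A(*i),z)[:2] for i in p]
def pose(q,half):
    d=q[1]-q[0]; a=np.arctan2(d[1],d[0])+np.pi/2; m=(q[0]+q[1])/2
    return m-half*np.array([np.cos(a),np.sin(a)]),a,np.linalg.norm(d)
print(pose(f("blk",[(130,214),(444,214)],96),38))
print(pose(f("rec",[(178,267),(404,266)],96),29.5))
print(pose(f("foot",[(182,310),(400,310)],118),28))
print(pose(f("s",[(134,510),(437,510)],96),0))
```

```text
(array([560.96367622, -40.80721298]), np.float64(0.8786634626197789), np.float64(49.41062574946925))
(array([561.62765245, -41.20073479]), np.float64(0.883129468361855), np.float64(35.87914459467643))
(array([560.97432754, -41.72189188]), np.float64(0.8786228627275506), np.float64(31.673865232073446))
(array([553.56849057, -49.3195166 ]), np.float64(0.8785338648286483), np.float64(50.168238817678805))
```

Emit:
arm_command --deltas '[{"xyz": [0.0002,0.0005,-0.005],"turn": [0,0,0]},{"xyz": [0,0,-0.005],"turn": [0,0,0]},{"xyz": [0,0,-0.004],"turn": [0,0,0]},{"xyz": [0,0,-0.003],"turn": [0,0,0]},{"xyz": [0,0,-0.001],"turn": [0,0,0]},{"xyz": [0,0,0],"turn": [0,0,0]}]'

```text
clock: 7.1
eef_pos: [561.6, -40.0, 149.4]
eef_rot: [3.141, -0.001, 0.879]
wrist_force: [-3.7, 1.1, 8.1]
finger_gap: 26.1
```

Run:
```python
from h import *
import pickle
c=wcam(); save(c,"w7.png",(250,120,400,270),4);pickle.dump(c,open("w7.pkl","wb")); s=read_state();print(s["eef_pos"],s["eef_rot"],s["wrist_force"],s["moment"])
```

```text
[561.59393833 -39.99495741 149.39537199] [ 3.14072117e+00 -5.90625306e-04  8.78855763e-01] [-2.91832748  0.78071048  7.54417066] [0.130324   0.75636081 0.02834577]
```

View pics/w7.png

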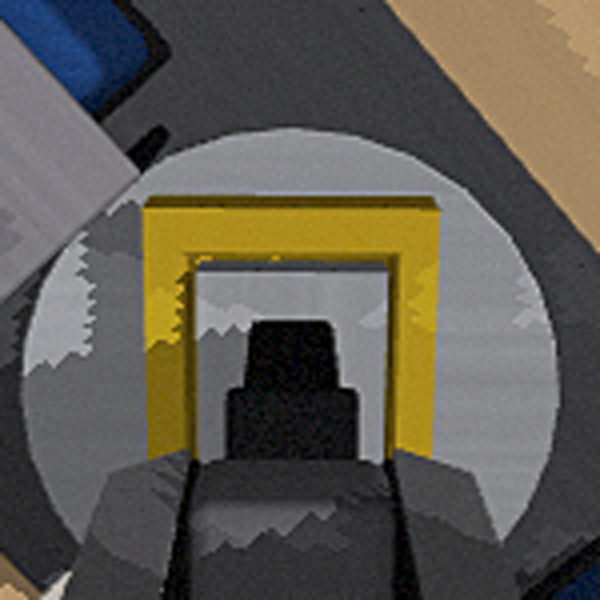

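Emit:
arm_command --deltas '[{"xyz": [0,0,0],"turn": [0,0,0]},{"xyz": [0,0,0],"turn": [0,0,0]},{"xyz": [0,0,0],"turn": [0,0,0]},{"xyz": [0,0,0],"turn": [0,0,0]}]' --gripper 0.4

```text
clock: 7.65
eef_pos: [561.3, -40.0, 148.3]
eef_rot: [-3.141, 0.0, 0.879]
wrist_force: [-0.2, 0.3, -0.1]
finger_gap: 56.3
```

Run:
```python
from h import *
import pickle
c=wcam(); save(c,"w8.png",(250,120,400,270),4);pickle.dump(c,open("w8.pkl","wb")); s=read_state();print(s["eef_pos"],s["eef_rot"],s["wrist_force"],s["moment"])
c=camera("scene"); save(c,"s8.png",(220,140,380,260),5)
```

```text
[561.36590257 -39.98684933 148.38435846] [-3.14153537e+00  5.36684523e-05  8.78855461e-01] [ 0.29756454 -0.17377544 -0.06864174] [-0.07758376 -0.06722894 -0.03194569]
```

View pics/w8.png

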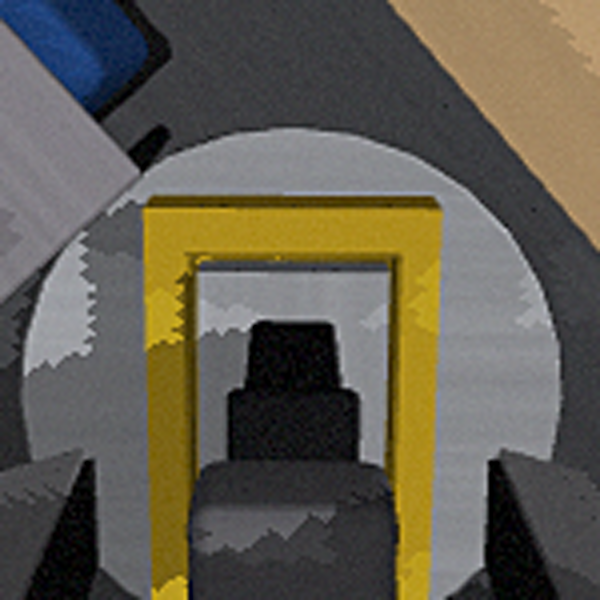

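View pics/s8.png

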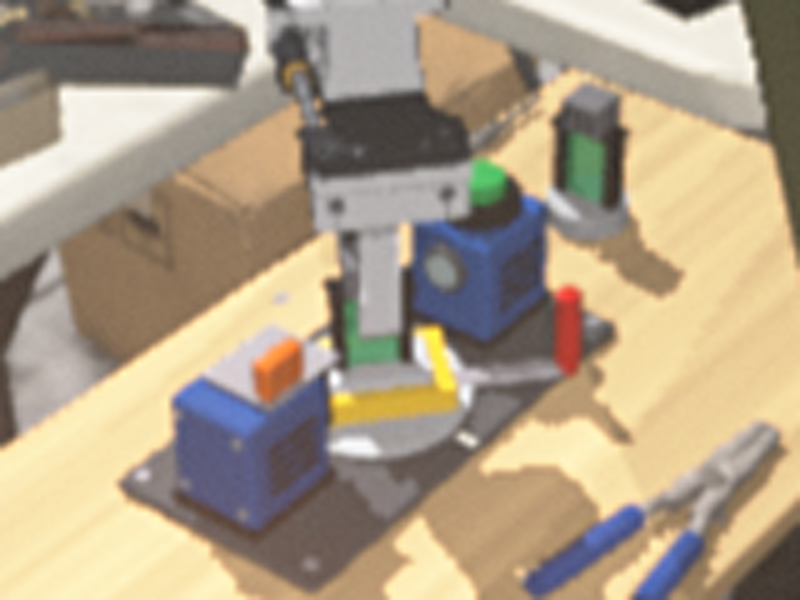

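Emit:
arm_command --deltas '[{"xyz": [0,0,0.01],"turn": [0,0,0]},{"xyz": [0,0,0.03],"turn": [0,0,0]},{"xyz": [0,0,0.04],"turn": [0,0,0]},{"xyz": [0,0,0.03],"turn": [0,0,0]},{"xyz": [0,0,0],"turn": [0,0,0]},{"xyz": [0,0,0],"turn": [0,0,0]}]'

```text
clock: 8.5
eef_pos: [561.1, -40.0, 257.8]
eef_rot: [-3.141, 0.0, 0.879]
wrist_force: [-0.7, 1.1, -0.2]
finger_gap: 56.7
```

Run:
```python
from h import *
import pickle
c=wcam(); save(c,"w9.png");pickle.dump(c,open("w9.pkl","wb")); s=read_state();print(s["eef_pos"],s["eef_rot"])
save(c,"w9a.png",(260,120,380,270),4)
```

```text
[561.01390869 -39.94374769 257.41033811] [-3.14019048e+00  8.90260422e-04  8.78786929e-01]
```

View pics/w9.png

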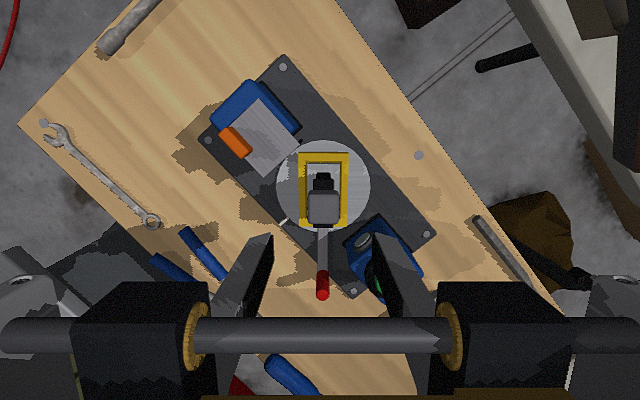

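View pics/w9a.png

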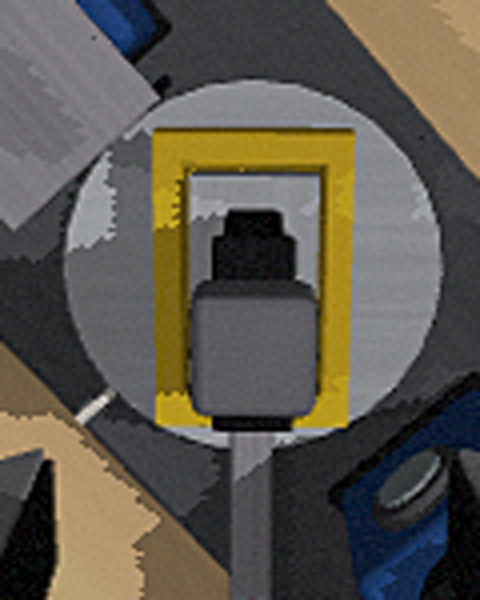

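Run:
```python
from h import *
import pickle
c=pickle.load(open("w9.pkl","rb"))
A=lambda x,y:(260+x/4-.5,120+y/4-.5)
q=np.array([onz(c,*A(*p),166)[:2] for p in [(194,298),(314,298),(191,414),(315,416)]]);print("cap",q.round(1).tolist(),q.mean(0))
q=np.array([onz(c,*A(*p),96)[:2] for p in [(153,131),(355,130),(156,427),(348,428)]]);print("blk",q.round(1).tolist(),q.mean(0))
print("foot",[onz(c,*A(*p),100).round(1) for p in [(190,175),(321,174)]])
for n,p,z in [("s1",(283,68),78),("s2",(208,141),78),("s3",(353,292),78),("s4",(426,234),78),("knob",(322,295),128)]: print(n,onz(c,*p,z).round(1))
save(c,"w9b.png",(190,60,310,190),4.6)
```

```text
cap [[559.7, -23.5], [578.2, -38.8], [543.4, -41.7], [562.7, -58.3]] [561.0230103  -40.57685208]
blk [[566.1, 4.4], [604.6, -27.1], [516.6, -54.4], [555.0, -86.6]] [560.58248497 -40.93081844]
foot [array([566.6,  -9.4, 100. ]), array([591.6, -29.7, 100. ])]
s1 [606.1  75.   78. ]
s2 [500.1  71.5  78. ]
s3 [ 507.8 -159.9   78. ]
s4 [ 614.5 -155.2   78. ]
knob [ 496.3 -117.4  128. ]
```

View pics/w9b.png

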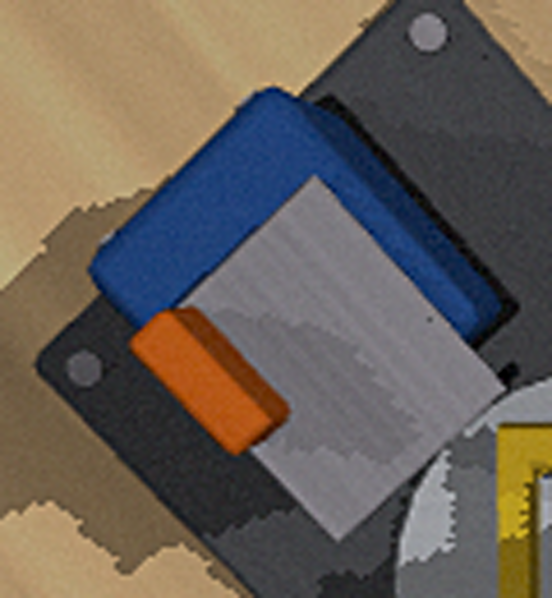

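Emit:
arm_command --deltas '[{"xyz": [-0.016,-0.0195,0],"turn": [0,0,0]},{"xyz": [-0.016,-0.0195,0],"turn": [0,0,0]},{"xyz": [-0.016,-0.0195,-0.02],"turn": [0,0,0]},{"xyz": [-0.0164,-0.0192,-0.03],"turn": [0,0,0]},{"xyz": [0,0,-0.03],"turn": [0,0,0]},{"xyz": [0,0,-0.02],"turn": [0,0,0]},{"xyz": [0,0,0],"turn": [0,0,0]},{"xyz": [0,0,0],"turn": [0,0,0]}]' --gripper 0.6

```text
clock: 9.55
eef_pos: [497.2, -117.7, 158.9]
eef_rot: [3.141, -0.0, 0.879]
wrist_force: [0.0, -0.1, 0.5]
finger_gap: 37.1
```

Run:
```python
from h import *
import pickle
c=wcam(); save(c,"w10.png");pickle.dump(c,open("w10.pkl","wb")); s=read_state();print(s["eef_pos"],s["eef_rot"])
```

```text
[ 497.28286262 -117.73026152  159.17142388] [ 3.14076213e+00 -3.70133676e-04  8.78953625e-01]
```

View pics/w10.png

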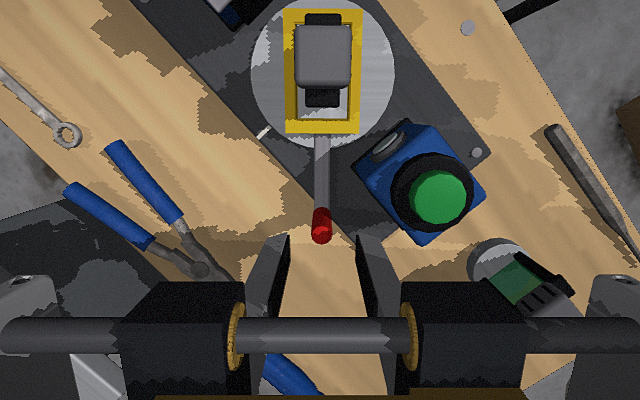

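Emit:
arm_command --deltas '[{"xyz": [0,0,-0.02],"turn": [0,0,0]},{"xyz": [0,0,-0.022],"turn": [0,0,0]},{"xyz": [0,0,0],"turn": [0,0,0]},{"xyz": [0,0,0],"turn": [0,0,0]}]'

```text
clock: 10.1
eef_pos: [497.5, -117.8, 117.6]
eef_rot: [3.14, -0.001, 0.879]
wrist_force: [-0.1, 0.5, -0.5]
finger_gap: 37.5
```

Emit:
arm_command --deltas '[{"xyz": [0,0,0],"turn": [0,0,0]},{"xyz": [0,0,0],"turn": [0,0,0]},{"xyz": [0,0,0],"turn": [0,0,0]},{"xyz": [0,0,0],"turn": [0,0,0]}]' --gripper 1 --force 8

```text
clock: 10.6
eef_pos: [497.1, -117.7, 116.8]
eef_rot: [3.141, -0.0, 0.879]
wrist_force: [-1.7, 0.4, 3.4]
finger_gap: 14.1
```

Run:
```python
import numpy as np
# arc: axis (560.7,-40.8), start .879 -> end .034, 10 rows; radius 100
a=np.linspace(.879,.034,11); P=np.c_[-100*np.cos(a),-100*np.sin(a)]
print(np.diff(P,axis=0).round(1).tolist(), np.diff(a)[0])
```

```text
[[-6.3, 5.7], [-5.8, 6.2], [-5.2, 6.6], [-4.7, 7.1], [-4.0, 7.4], [-3.4, 7.7], [-2.7, 8.0], [-2.1, 8.2], [-1.4, 8.3], [-0.6, 8.4]] -0.08450000000000002
```

Emit:
arm_command --deltas '[{"xyz": [-0.0063,0.0057,0],"turn": [0,0,-0.0845]},{"xyz": [-0.0058,0.0062,0],"turn": [0,0,-0.0845]},{"xyz": [-0.0052,0.0066,0],"turn": [0,0,-0.0845]},{"xyz": [-0.0047,0.0071,0],"turn": [0,0,-0.0845]},{"xyz": [-0.004,0.0074,0],"turn": [0,0,-0.0845]},{"xyz": [-0.0034,0.0077,0],"turn": [0,0,-0.0845]},{"xyz": [-0.0027,0.008,0],"turn": [0,0,-0.0845]},{"xyz": [-0.0021,0.0082,0],"turn": [0,0,-0.0845]},{"xyz": [-0.0014,0.0083,0],"turn": [0,0,-0.0845]},{"xyz": [-0.0006,0.0084,0],"turn": [0,0,-0.0845]},{"xyz": [0,0,0],"turn": [0,0,0]},{"xyz": [0,0,0],"turn": [0,0,0]}]'

```text
clock: 12.1
eef_pos: [460.8, -44.2, 116.7]
eef_rot: [-3.141, -0.0, 0.036]
wrist_force: [-2.4, -0.1, 6.5]
finger_gap: 13.8
```

Run:
```python
from h import *
import pickle
c=wcam(); save(c,"w11.png");pickle.dump(c,open("w11.pkl","wb")); s=read_state();print(s["eef_pos"],s["eef_rot"],s["wrist_force"])
```

```text
[460.85215944 -44.28075455 116.67723222] [-3.14148191e+00 -1.60578763e-04  3.58583276e-02] [-1.67358159  0.6183832   5.68677928]
```

View pics/w11.png

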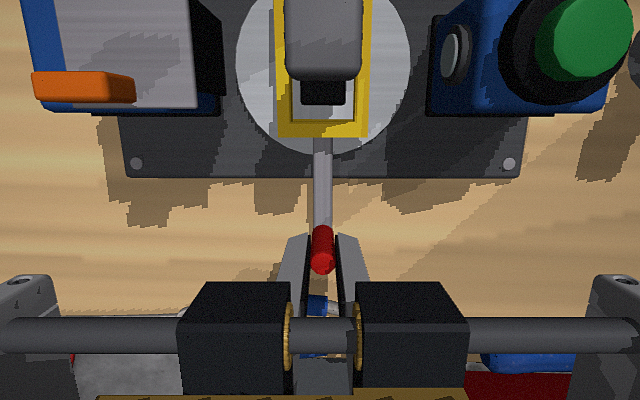

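Emit:
arm_command --deltas '[{"xyz": [0,0,0],"turn": [0,0,0]},{"xyz": [0,0,0],"turn": [0,0,0]},{"xyz": [0,0,0],"turn": [0,0,0]},{"xyz": [0,0,0.01],"turn": [0,0,0]},{"xyz": [0,0,0.04],"turn": [0,0,0]},{"xyz": [0,0,0.05],"turn": [0,0,0]},{"xyz": [0,0,0.03],"turn": [0,0,0]},{"xyz": [0,0,0],"turn": [0,0,0]}]' --gripper 0.6

```text
clock: 13.15
eef_pos: [461.5, -44.2, 249.0]
eef_rot: [3.141, -0.004, 0.034]
wrist_force: [-0.6, 0.2, -1.2]
finger_gap: 37.5
```

Run:
```python
from h import *
import pickle
c=wcam(); save(c,"w12.png");pickle.dump(c,open("w12.pkl","wb")); s=read_state();print(s["eef_pos"],s["eef_rot"],s["wrist_force"])
```

```text
[460.88135994 -44.12987326 247.14588189] [ 3.14126418e+00 -1.60046697e-03  3.39448712e-02] [ 0.06248933  0.9887036  -0.62963019]
```

View pics/w12.png

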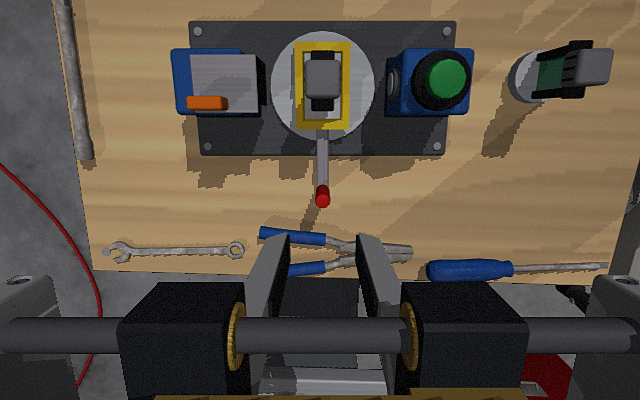

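Run:
```python
from h import *
import pickle
c=pickle.load(open("w12.pkl","rb"))
save(c,"w12a.png",(160,20,480,170),2.5)
for n,p,z in [("tabFL",(187,108),166),("tabFR",(222,110),166),("tabBL",(187,96),166),("tabBR",(220,97),166),("blkFL",(296,128),96),("blkFR",(348,128),96),("blkBL",(296,41),96),("blkBR",(349,41),96),("s1",(198,31),78),("s2",(207,147),78),("s3",(437,146),78),("s4",(446,31),78),("btn",(446,79),164),("knob",(323,200),128)]: print(n,onz(c,*p,z).round(1))
```

```text
tabFL [536.7  56.4 166. ]
tabFR [536.1  31.1 166. ]
tabBL [545.   55.9 166. ]
tabBR [545.1  32.1 166. ]
blkFL [522.5 -17.7  96. ]
blkFR [524.2 -66.7  96. ]
blkBL [597.8 -16.6  96. ]
blkBR [599.4 -63.5  96. ]
s1 [606.7  75.9  78. ]
s2 [500.   73.2  78. ]
s3 [ 509.  -158.7   78. ]
s4 [ 614.6 -154.3   78. ]
btn [ 563.2 -129.9  164. ]
knob [461.5 -45.2 128. ]
```

View pics/w12a.png

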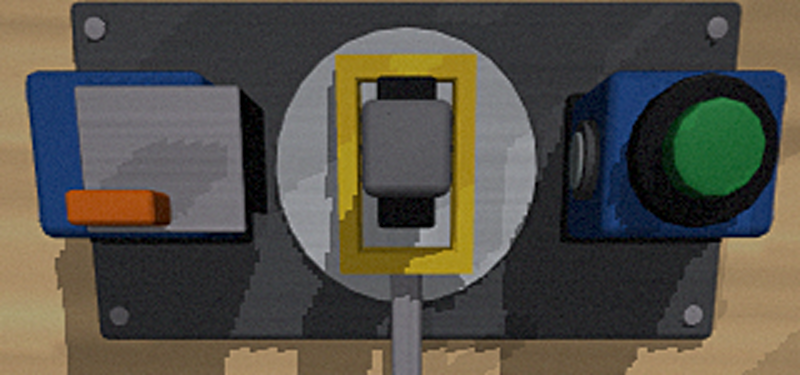

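Emit:
arm_command --deltas '[{"xyz": [0.01,0.022,-0.007],"turn": [0,0,0]},{"xyz": [0.01,0.022,-0.01],"turn": [0,0,0]},{"xyz": [0.015,0.022,-0.01],"turn": [0,0,0]},{"xyz": [0.015,0.022,-0.01],"turn": [0,0,0]},{"xyz": [0,0,-0.02],"turn": [0,0,0]},{"xyz": [0,0,-0.02],"turn": [0,0,0]},{"xyz": [0,0,-0.007],"turn": [0,0,0]},{"xyz": [0,0,0],"turn": [0,0,0]},{"xyz": [0,0,0],"turn": [0,0,0]}]' --gripper 1 --force 20

```text
clock: 14.32
eef_pos: [511.0, 43.8, 163.0]
eef_rot: [3.142, -0.001, 0.034]
wrist_force: [-0.2, 0.6, 0.5]
finger_gap: 0.5
```

Run:
```python
from h import *
import pickle
c=wcam(); save(c,"w13.png"); s=read_state();print(s["eef_pos"],s["eef_rot"],s["wrist_force"])
c=camera("scene"); save(c,"s13.png",(220,140,380,260),5)
```

```text
[511.00930543  43.85170281 163.08708084] [-3.14157969e+00 -1.00230030e-03  3.37307934e-02] [0.74682912 0.48627598 0.70913319]
```

View pics/w13.png

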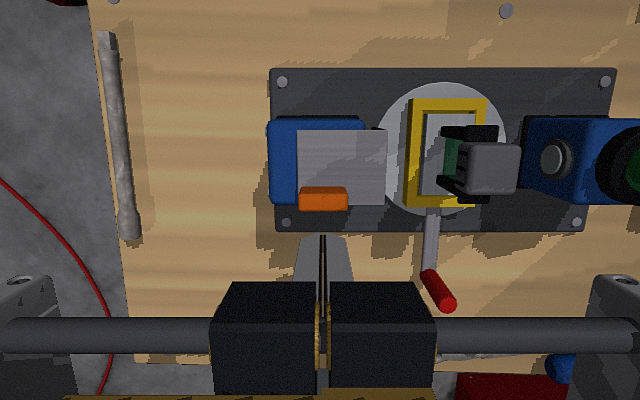

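View pics/s13.png

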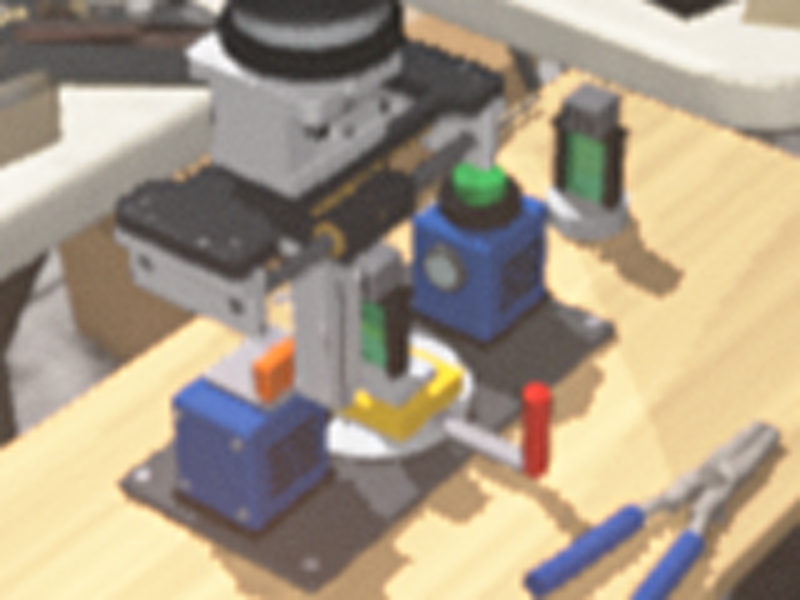

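Emit:
arm_command --deltas '[{"xyz": [0.006,0.0002,0],"turn": [0,0,0]},{"xyz": [0.006,0.0002,0],"turn": [0,0,0]},{"xyz": [0.004,0.0001,0],"turn": [0,0,0]},{"xyz": [0.004,0.0001,0],"turn": [0,0,0]},{"xyz": [0.004,0.0001,0],"turn": [0,0,0]},{"xyz": [0.004,0.0001,0],"turn": [0,0,0]},{"xyz": [0.004,0.0002,0],"turn": [0,0,0]},{"xyz": [0.004,0.0002,0],"turn": [0,0,0]},{"xyz": [0.004,0.0001,0],"turn": [0,0,0]},{"xyz": [0.003,0.0001,0],"turn": [0,0,0]},{"xyz": [0,0,0],"turn": [0,0,0]}]'

```text
clock: 15.8
eef_pos: [554.1, 45.2, 162.4]
eef_rot: [3.141, -0.0, 0.034]
wrist_force: [-1.0, 0.2, 0.3]
finger_gap: 0.4
```

Run:
```python
from h import *
import pickle
c=wcam(); save(c,"w14.png",(220,80,540,260),2.5); s=read_state();print(s["eef_pos"],s["eef_rot"],s["wrist_force"])
```

```text
[553.95296474  45.23504738 162.42918254] [ 3.14149186e+00 -4.15472360e-04  3.37435387e-02] [0.43635287 0.12979711 0.06629336]
```

View pics/w14.png

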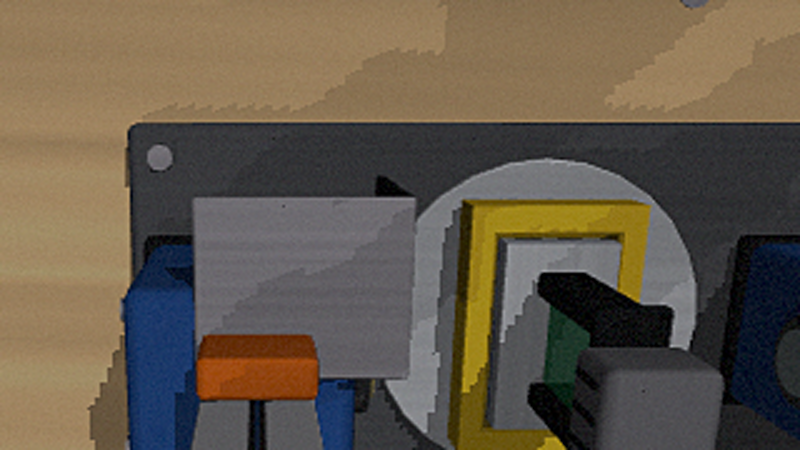

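Emit:
arm_command --deltas '[{"xyz": [0.002,0.0001,0],"turn": [0,0,0]},{"xyz": [0.002,0.0001,0],"turn": [0,0,0]},{"xyz": [0,0,0],"turn": [0,0,0]}]'

```text
clock: 16.23
eef_pos: [557.9, 45.4, 162.4]
eef_rot: [3.142, -0.0, 0.034]
wrist_force: [-0.9, 0.1, 0.0]
finger_gap: 0.5
```

Emit:
arm_command --deltas '[{"xyz": [0.0015,0,0],"turn": [0,0,0]},{"xyz": [0.0015,0.0001,0],"turn": [0,0,0]},{"xyz": [0,0,0],"turn": [0,0,0]}]'

```text
clock: 16.6
eef_pos: [560.9, 45.6, 162.4]
eef_rot: [3.142, -0.0, 0.034]
wrist_force: [-0.9, 0.2, -0.7]
finger_gap: 0.3
```

Emit:
arm_command --deltas '[{"xyz": [0.001,0,0],"turn": [0,0,0]},{"xyz": [0.001,0.0001,0],"turn": [0,0,0]},{"xyz": [0,0,0],"turn": [0,0,0]}]'

```text
clock: 16.98
eef_pos: [561.6, 45.7, 162.4]
eef_rot: [3.142, 0.003, 0.034]
wrist_force: [-12.7, -1.2, 6.2]
finger_gap: 0.4
```

Emit:
arm_command --deltas '[{"xyz": [-0.01,-0.0003,0],"turn": [0,0,0]},{"xyz": [-0.01,-0.0003,0.01],"turn": [0,0,0]},{"xyz": [0,0,0.03],"turn": [0,0,0]},{"xyz": [0,0,0.03],"turn": [0,0,0]},{"xyz": [0.004,-0.04,0],"turn": [0,0,0]},{"xyz": [0.004,-0.04,0],"turn": [0,0,0]},{"xyz": [0.004,-0.04,0],"turn": [0,0,0]},{"xyz": [0.004,-0.04,0],"turn": [0,0,0]},{"xyz": [0.005,-0.0155,0],"turn": [0,0,0]},{"xyz": [0,0,-0.015],"turn": [0,0,0]},{"xyz": [0,0,0],"turn": [0,0,0]},{"xyz": [0,0,0],"turn": [0,0,0]}]'

```text
clock: 18.48
eef_pos: [563.8, -129.3, 217.5]
eef_rot: [-3.141, 0.0, 0.035]
wrist_force: [-0.6, 0.2, 0.2]
finger_gap: 0.3
```

Run:
```python
from h import *
import pickle
c=wcam(); save(c,"w15.png"); s=read_state();print(s["eef_pos"],s["eef_rot"],s["wrist_force"])
c=camera("top"); save(c,"t15.png",(240,140,420,250),4.4)
c=camera("scene"); save(c,"s15.png",(220,140,380,260),5)
```

```text
[ 563.84733332 -129.54098507  217.70210487] [ 3.14154683e+00 -2.45414994e-04  3.48869920e-02] [-0.66538513  0.27675269  0.13202023]
```

View pics/w15.png

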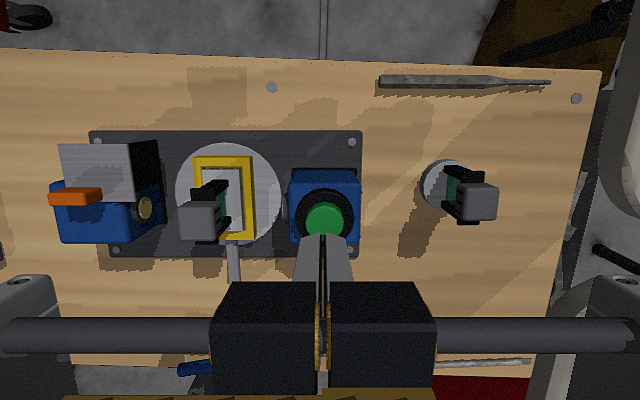

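View pics/s15.png

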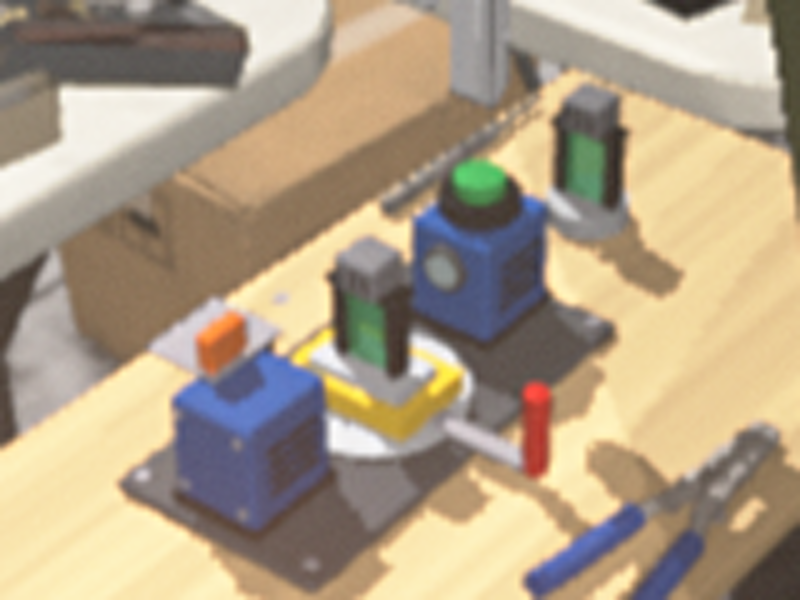

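Emit:
arm_command --deltas '[{"xyz": [0,-0.001,-0.02],"turn": [0,0,0]},{"xyz": [0,0,-0.016],"turn": [0,0,0]},{"xyz": [0,0,-0.005],"turn": [0,0,0]},{"xyz": [0,0,-0.002],"turn": [0,0,0]},{"xyz": [0,0,0],"turn": [0,0,0]}]'

```text
clock: 19.25
eef_pos: [563.9, -131.4, 174.9]
eef_rot: [3.141, -0.001, 0.034]
wrist_force: [-0.6, 0.3, 2.2]
finger_gap: 0.3
```

Emit:
arm_command --deltas '[{"xyz": [0,0,-0.0015],"turn": [0,0,0]},{"xyz": [0,0,-0.0015],"turn": [0,0,0]},{"xyz": [0,0,0],"turn": [0,0,0]}]'

```text
clock: 19.62
eef_pos: [564.0, -131.5, 171.7]
eef_rot: [3.141, -0.001, 0.034]
wrist_force: [0.8, 0.9, 4.1]
finger_gap: 0.2
```

Emit:
arm_command --deltas '[{"xyz": [0,0,-0.0015],"turn": [0,0,0]},{"xyz": [0,0,-0.001],"turn": [0,0,0]},{"xyz": [0,0,0],"turn": [0,0,0]}]'

```text
clock: 20.0
eef_pos: [564.0, -131.5, 169.3]
eef_rot: [3.141, -0.001, 0.034]
wrist_force: [0.6, 1.2, 6.3]
finger_gap: 0.3
```

Emit:
arm_command --deltas '[{"xyz": [0,0,-0.001],"turn": [0,0,0]},{"xyz": [0,0,-0.0005],"turn": [0,0,0]},{"xyz": [0,0,0],"turn": [0,0,0]}]'

```text
clock: 20.38
eef_pos: [564.1, -131.5, 169.0]
eef_rot: [3.141, -0.002, 0.034]
wrist_force: [-4.7, 2.3, 16.1]
finger_gap: 0.5
```

Bottomed out (16 N). I'll back off straight up and inspect.

Emit:
arm_command --deltas '[{"xyz": [0,0,0.01],"turn": [0,0,0]},{"xyz": [0,0,0.03],"turn": [0,0,0]},{"xyz": [0,0,0.04],"turn": [0,0,0]},{"xyz": [-0.02,-0.01,0.03],"turn": [0,0,0]},{"xyz": [-0.04,0.02,0.01],"turn": [0,0,0]},{"xyz": [-0.04,0.03,0],"turn": [0,0,0]},{"xyz": [0,0.03,0],"turn": [0,0,0]},{"xyz": [0,0,0],"turn": [0,0,0]},{"xyz": [0,0,0],"turn": [0,0,0]},{"xyz": [0,0,0],"turn": [0,0,0]}]'

```text
clock: 21.62
eef_pos: [463.9, -62.1, 287.1]
eef_rot: [-3.142, 0.001, 0.033]
wrist_force: [0.8, 0.2, -0.2]
finger_gap: 0.6
```

Run:
```python
from h import *
import pickle
c=wcam(); save(c,"w16.png"); pickle.dump(c,open("w16.pkl","wb")); s=read_state();print(s["eef_pos"],s["eef_rot"],s["wrist_force"],s["qd"])
c=camera("scene"); save(c,"s16.png",(190,140,420,320),3.4)
```

```text
[463.87242509 -62.02294909 287.13185967] [-3.14149703e+00  6.67937278e-04  3.29956255e-02] [ 0.28528957 -1.11590421 -0.3038013 ] [ 0.00268141 -0.00231499 -0.00047611 -0.00021198 -0.00058846  0.00300931]
```

View pics/w16.png

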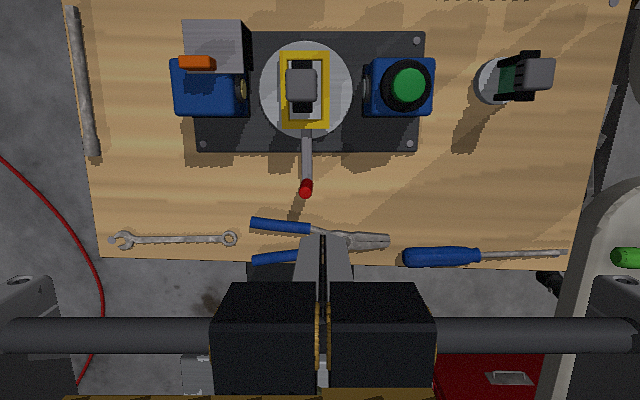

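View pics/s16.png

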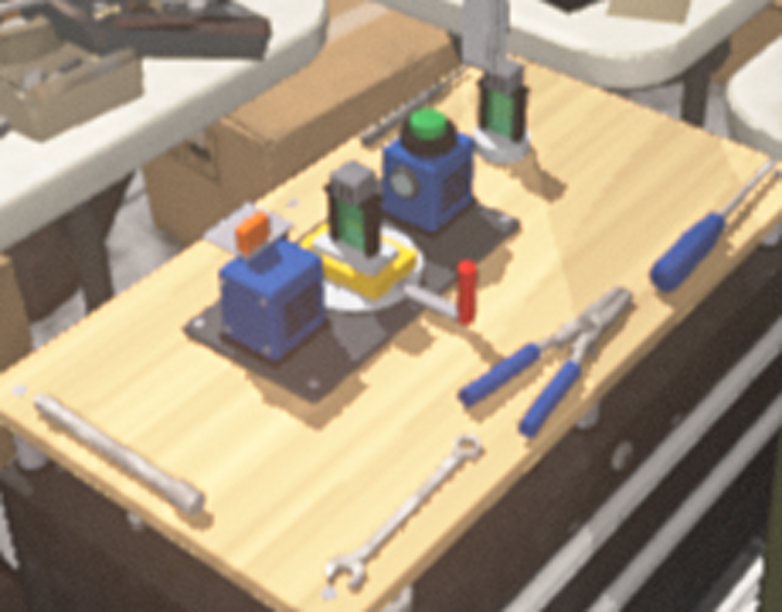

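Run:
```python
from h import *
import pickle
c=pickle.load(open("w16.pkl","rb"))
print("tab",onz(c,196,63,166).round(1),"blk",[onz(c,*p,96).round(1).tolist() for p in [(281,127),(329,128),(281,52),(328,52)]],"screws",[onz(c,*p,78).round(1).tolist() for p in [(201,143),(409,143)]])
print(sign_off())
```

```text
tab [574.2  43.6 166. ] blk [[523.0, -16.8, 96.0], [523.7, -67.3, 96.0], [596.0, -16.7, 96.0], [597.5, -63.5, 96.0]] screws [[501.8, 74.8, 78.0], [509.5, -157.8, 78.0]]
the job is handed in; nothing more can be done
None
```

I carried out the whole job in order and handed it in at about 21.7 s. `sign_off()` reports no verdict, so the results below are my own last measurements.

1. **Seating:** I stood the rectangular-footed holder in the recess and let go. From above, its cap centre was within about 1 mm of the block centre, assuming the fully seated height. I did not measure its height or tilt on their own.
2. **Turning:** I pinched the lever knob, swung it about 0.845 rad to the white mark and let go. In the last picture the turntable block and the tester agreed to about 0.02 rad. The front block edge alone differed by about 0.02 rad, against a limit of 0.10 rad.
3. **Shutter:** I pushed it to its end stop, which I felt as about 13 N. The tab had moved about 33 mm, and the lamp lens was clear.
4. **Button:** I pressed it until it bottomed out, at 16 N on the wrist, and it came back up.

In the last pictures the arm was clear of everything, and the round-footed holder and all the tools looked to be where they started. I checked those by eye only. No check failed or disagreed by more than about 1 to 2 mm. One move call was refused early on because of its format, before anything had moved.

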